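# Close up the drying cabinet

## Task

Close up the drying cabinet so that no dust settles on the freshly painted plaques: push the tray fully home, and only then swing the door shut over it; also slide the vent cover on top fully shut against its stop, before or after. Only push, gently, with the fingers: grip and lift nothing, do not touch the wet plaques, and leave the things standing around where they are.

Things in the scene. Friction and masses are not known exactly. Their poses are not given: they have to be found in the camera images.
- cabinet: low plywood drying cabinet fixed to the table: 200 deep (its x), 240 wide (y), 110 high. Origin: centre of its underside, on the table. Its x axis points from its open front (x = -100) to its back, y to its left, z up. The front looks towards the robot, turned by up to 0.25 rad. Right and left here are in its frame, seen from the robot; heights z are mm above the table
- tray (a joint): how far the drying tray is pulled out of the cabinet's front (m): 0 = fully home, its front board flush with the cabinet's front; 0.13 = its stop. It slides along the cabinet's x axis, needs about 2.5 N (plus 6 N per m/s) and stays where it is left
- tray_front (a point): the centre of the outer face of the tray's plain front board, which is 206 wide, 12 thick and reaches from z = 13 to z = 89, with no handle. At cabinet x = -100 minus the pull-out, y = 0, z = 51. Axes as the cabinet's
- wet_plaque_left: freshly painted wooden plaque, 80 (along cabinet x) x 70 x 10, white arrow on top, lying loose in the left half of the tray behind its front board and travelling with it; its top at z = 29. Origin at the centre of its underside. It must stay in the tray untouched
- wet_plaque_right: freshly painted wooden plaque, 80 (along cabinet x) x 70 x 10, white arrow on top, lying loose in the right half of the tray behind its front board and travelling with it; its top at z = 29. Origin at the centre of its underside. It must stay in the tray untouched
- door (a joint): opening angle a of the door (rad): 0 = shut over the front, growing as its free edge swings towards the robot, stop at 2.2. Upright hinge at the cabinet's front left edge. From the hinge the panel runs along cabinet (x, y) = (-sin a, -cos a); its outer face looks along (-cos a, +sin a). Friction 0.12 N m (plus 0.1 per rad/s); stays where it is left
- door_hinge (a point): point on the door's hinge line, at cabinet (-100, +120), z = 55, half way up the door. Its axes turn with the door and equal the cabinet's when it is shut
- door_middle (a point): point on the door's outer face, 130 from the hinge line, z = 55; its x axis points into the face. The door is 236 wide, 14 thick, z = 4 to 106; the outer face lies 15 outward of the hinge line. A brass knob of 22 dia stands 19 out of the outer face, 212 from the hinge, z = 55
- vent (a joint): how far the vent's sliding cover on the cabinet's top is open (m): 0 = shut, against its wooden stop, the black vent grille fully covered; 0.075 = fully open. It shuts by sliding to the cabinet's left (+y), needs about 1.5 N (plus 3 N per m/s) and stays where it is left
- vent_tab (a point): centre of the top of the wooden tab on the vent cover: cabinet x = 0, y = +45 minus the opening, z = 136.5. The tab is 44 long (cabinet x), 12 thick (y), 22 high above the metal cover plate (66 x 70 x 3, its top at z = 114.5). Guide rails (8 wide, tops at z = 118) run along both sides at cabinet x = -39 and +39
- varnish_jar: small amber jar, 42 dia x 50 high, standing on the cabinet's top near its back right corner. Bystander: leave it alone. Origin at the centre of its underside
- paint_tin: paint tin, 64 dia x 75 high, standing on the table to the right in front of the cabinet. Bystander: leave it alone. Origin at the centre of its underside
- brush_pot: white pot, 64 dia x 85 high, with three brushes reaching 160 high, on the table right of the cabinet. Bystander: leave it alone. Origin at the centre of its underside
- plaque_stack: stack of three dry wooden plaques, 100 x 70 x 36 high, on the table right of the cabinet. Bystander: leave it alone. Origin at the centre of its underside
- tape_roll: roll of tape lying flat, 90 dia x 25 high, on the table left of the cabinet. Bystander: leave it alone. Origin at the centre of its underside
- thinner_bottle: white bottle, 56 dia x 120 high, on the table left of the cabinet. Bystander: leave it alone. Origin at the centre of its underside

How it is judged:
By the outcome, as a careful person would: the job done as asked, in the order asked, and still so for the second after the job is handed in, with the robot touching nothing.
It also fails if it takes over 69 s, if anything falls off the work surface, if the arm or the gripper's body presses on something with over 40 N, if the wrist force passes 120 N, or if a joint passes its speed limit or range.

## Robot

A 6-joint arm with a two-finger parallel gripper is mounted at the origin on the work surface. World frame = base frame: x ahead of the robot, y to its left, z up, the work surface at z = 0. Lengths are in m, angles in rad, forces in N, time in s.
With the tool pointing down it reaches from about 0.25 to 0.725 m from the base axis. Payload 4 kg.
Tool frame: the origin (TCP) lies at the very end of the fingers, on their centre line; the grasp point (between the pads) lies 19 mm behind it; z points along the fingers, y is the line along which they close (so a half turn about z gives the same grasp; the last joint's range is limited). The gripper opens to 85 mm and grips with 20 to 120 N. Pads are 22 mm wide; open, the fingers measure 114 mm over their backs; the gripper's body (76 mm by 85 mm) begins 54 mm behind the grasp point. The pads swing forward as they close: fully open they stand 13 mm farther back than shut.
Start: joints at [1.283, 0.241, 0.005, 1.335, 0, 1.571], TCP at [0.142, 0.479, 0.231] pointing down, gripper open.
Joint ranges: [-2.72, 2.72], [-1.05, 1.87], [-1.09, 1.28], [-1.99, 2.15], [-1.42, 1.44], [-3.14, 3.14]. Speed limits (rad/s): [2.79, 2.79, 3.14, 3.14, 3.14, 3.14].

## Interface

Orientations are given as a unit quaternion [x, y, z, w].
In Python, from workcell import monitor, viewer, job gives the robot as it stands.
- The arm moves only by the tool arm_command, never from a script. Its argument "increments" is a list of rows, each an object of numbers: "dx", "dy", "dz": the shift along the tool's x, y, z in cm; "wx", "wy", "wz": the turn, a rotation vector about the tool's x, y, z in rad; "grip": the finger opening in cm, from 0 to 8.54. In form: [{"dx": .., "dy": .., "dz": .., "wx": .., "wy": .., "wz": .., "grip": ..}, ...]. A call has 1 to 10 rows; each row is the pose to reach, as a shift and turn from the pose commanded when the call began, along the tool's axes at that moment; what a row does not reach only later rows make up. A row lasts 1/10 s, in which the tool goes at most 50 mm and 8.59 degrees, less where a joint would pass 70% of its speed; a pose out of reach is approached as far as the arm can. A call with a gripper value outside its range is refused whole. The fingers move at their own pace and stop on an object; the grip force is fixed at half the most. Time passes only in rows, so rows that repeat a pose let the fingers close. It gives the time, the measured TCP pose, the force, the opening and the grip force at its end, in the units of the state.
- monitor.get_obs(): the state, without advancing time (a new reading comes with each control period).
- viewer.camera(name): name is "scene" or "top"; returns (picture, depth): 420x560x3 uint8, red, green, blue; 420x560 float32, m along the optical axis (not along the pixel's ray), 0 where there is no reading.
- viewer.get_calibration(name): a dict with "fovy" (degrees; the focal length in pixels is half the picture's height over the tangent of half this angle, whatever the lens; pixels are square), "cx", "cy" (the principal point, pixels), "view" (4x4, takes a point from world to camera coordinates). Camera axes: x right, y up, looking along -z (the intrinsics and any distortion apply to the point x, -y, -z); pixel columns grow to the right and rows downward; lengths in m; the calibration is good to about 2 mm. A picture is of the moment at which its call begins. get_calibration takes no time and is no camera call.
- job.job_done(): hands the job in; it is judged then, once.
The state is a dict: "clock": time; "joint_pos": joint angles; "joint_vel": joint speeds; "tau": joint torques, N m; "eef_pos": TCP position; "tool_rot": TCP orientation; "ft_force": force on the tool from outside, world axes, zero at the start; "ft_torque": the same for the moment, N m; "grip_width": finger opening in m; "grasp_force": force on a finger pad.
Only numpy, scipy, OpenCV 4.12 (cv2) and the standard library are available. Lean on these libraries where they do the work, as an engineer would, in place of code of your own. Each camera call takes 0.05 s, during which the arm holds its last target. There are 200 camera calls.

## Working session

There is one attempt and no reset: what is moved stays moved. The work goes in short steps, Python scripts to look and compute and a tool call to move; the robot and the scene stay as the last step left them, time stands still between calls to the robot, and variables do not carry over. Pictures are saved under pics/ and viewed, at most 10 in all, crops included, and the job is handed in when it is done.

Besides the shell and the picture viewer there is one more tool, called after ">>>" as name(argument=value, ...), one argument or row to a line, values as JSON. arm_command: Moves the arm, as the interface text tells. Its arguments: {"type":"object","properties":{"increments":{"type":"array","items":{"type":"object","properties":{"dx":{"type":"number"},"dy":{"type":"number"},"dz":{"type":"number"},"wx":{"type":"number"},"wy":{"type":"number"},"wz":{"type":"number"},"grip":{"type":"number"}}}}},"required":["increments"]}

```bash
mkdir -p pics; ls; python3 - <<'E'
from workcell import monitor, viewer, job
import cv2,numpy as np
for n in("scene","top"):
    p,d=viewer.camera(n); cv2.imwrite(f"pics/{n}0.png",p[:,:,::-1]); np.save(f"pics/{n}0.npy",d)
    np.save(f"pics/{n}0rgb.npy",p)
    print(n,viewer.get_calibration(n),(d>0).mean())
print(monitor.get_obs())
E
```

```text
pics
scene {'fovy': 53.02009935778312, 'cx': 281.73388335859994, 'cy': 207.82933906490933, 'view': array([[ 0.33727313,  0.94113925,  0.02244447, -0.18814432],
       [-0.58304328,  0.19010604,  0.78988622,  0.25082799],
       [ 0.73912609, -0.27949349,  0.61284257, -1.34343262],
       [ 0.        ,  0.        ,  0.        ,  1.        ]])} 0.9959821428571428
top {'fovy': 49.79045977703187, 'cx': 276.11347747570494, 'cy': 208.63227622526657, 'view': array([[-0.17175024, -0.98513986, -0.00114557,  0.06219719],
       [ 0.9645952 , -0.16840448,  0.20296803, -0.58628143],
       [-0.20014482,  0.0337548 ,  0.97918469, -0.83918896],
       [ 0.        ,  0.        ,  0.        ,  1.        ]])} 0.9959778911564626
{'clock': 0.1, 'joint_pos': array([ 1.28299018e+00,  2.41349261e-01,  3.87540925e-03,  1.33519804e+00,
       -1.14457919e-05,  1.57079533e+00]), 'joint_vel': array([-0.00033268, -0.00364132,  0.00231038, -0.00083267, -0.0001423 ,
        0.000657  ]), 'tau': array([ 7.54306129e-04, -3.73139656e+01,  2.53009719e+01,  1.08815299e-02,
        1.11121806e-04, -1.69236209e-06]), 'eef_pos': array([0.14176987, 0.47889936, 0.23050245]), 'tool_rot': array([ 1.43406364e-01,  9.89663446e-01, -9.28911981e-04, -1.28821513e-04]), 'ft_force': array([-0.67207578, -0.69908651, -0.56909119]), 'ft_torque': array([ 0.01630896, -0.02848608,  0.03191142]), 'grasp_force': 0.0, 'grip_width': 0.08555320747091825}
```

View pics/scene0.png

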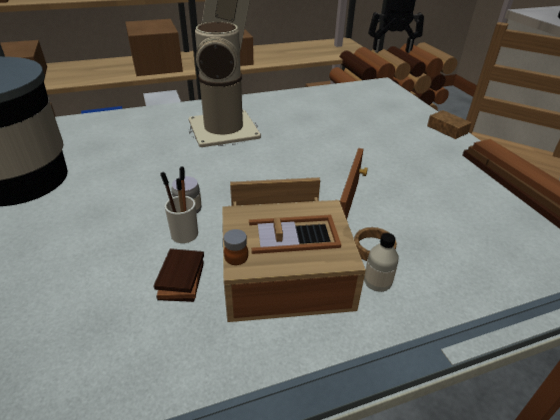

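View pics/top0.png

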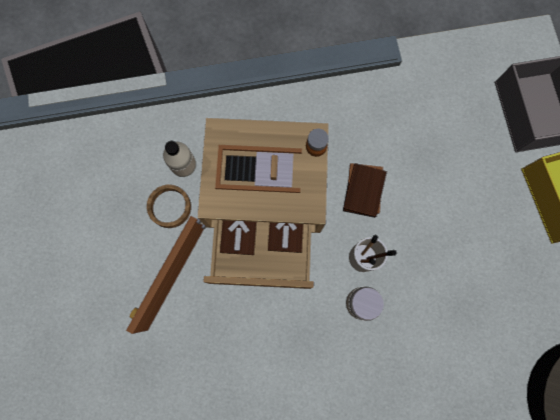

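The scene view, taken from behind, shows the cabinet with its vent tab at about (279,228), the door open at (353,180), and the tray board at (275,193). The top view shows the cabinet-top corners at about (207,119), (329,122), (327,223) and (199,219). The tray board runs from (205,280) to (313,285), the door from (200,222) to (137,330) with its knob at (134,314), and the tab is at (274,168).

```bash
cat > h.py <<'E'
import numpy as np,cv2
from workcell import monitor, viewer, job
def cal(n):
    c=viewer.get_calibration(n); f=210/np.tan(np.radians(c["fovy"])/2)
    return f,c["cx"],c["cy"],np.array(c["view"])
def ray(n,u,v):
    f,cx,cy,V=cal(n); R=V[:3,:3]
    return -R.T@V[:3,3], R.T@np.array([(u-cx)/f,-(v-cy)/f,-1])
def plane(n,u,v,z):
    o,d=ray(n,u,v); return o+d*(z-o[2])/d[2]
def two(a,b):
    (o,d),(p,e)=ray("top",*a),ray("scene",*b)
    s=np.linalg.lstsq(np.c_[d,-e],p-o,rcond=None)[0]
    return (o+d*s[0]+p+e*s[1])/2,np.linalg.norm(o+d*s[0]-p-e*s[1])
def cloud(n,d):
    f,cx,cy,V=cal(n); v,u=np.mgrid[0:420,0:560]
    c=np.stack([(u-cx)/f*d,-(v-cy)/f*d,-d],-1)
    return (c-V[:3,3])@V[:3,:3]
E
python3 - <<'E'
from h import *
np.set_printoptions(precision=4,suppress=True)
d=np.load("pics/top0.npy"); P=cloud("top",d); p=np.load("pics/top0rgb.npy")
for z,pts in((.11,[(207,119),(329,122),(327,223),(199,219)]),(.089,[(205,280),(313,285)]),(.106,[(199,222),(137,330)]),(.1365,[(274,168)])):
    for q in pts: print(q,plane("top",*q,z), P[q[1],q[0]])
# top face mask by depth height
Z=P[...,2]; 
def rect(m,lab):
    m=m.astype(np.uint8); n,L,S,C=cv2.connectedComponentsWithStats(m)
    i=1+np.argmax(S[1:,4]); q=P[L==i]; r=cv2.minAreaRect(q[:,:2].astype(np.float32))
    print(lab,S[i],q[:,2].mean(),r, "\n",cv2.boxPoints(r)); return q
print(np.median(Z[300:400,200:300]))
roi=np.zeros(Z.shape,bool); roi[100:228,190:340]=1
rect(roi&(abs(Z-.11)<.006),"top")
roi=np.zeros(Z.shape,bool); roi[265:300,195:325]=1
rect(roi&(abs(Z-.089)<.005),"board")
roi=np.zeros(Z.shape,bool); roi[225:345,110:204]=1
rect(roi&(abs(Z-.106)<.006),"door")
roi=np.zeros(Z.shape,bool); roi[145:195,250:300]=1
rect(roi&(Z>.128),"tab")
rect(roi&(abs(Z-.1145)<.003),"plate")
for lab,b,z in(("jar",(300,120,335,160),.04),("tin",(340,280,390,325),.06),("bottle",(155,135,200,180),.06),("tape",(140,180,195,230),.012),("pot",(345,225,405,275),.07)):
    x0,y0,x1,y1=b; q=P[y0:y1,x0:x1].reshape(-1,3); q=q[q[:,2]>(z if lab!="jar" else .14)]; print(lab,q.min(0),q.max(0),q.mean(0))
E
```

```text
(207, 119) [0.7777 0.0646 0.11  ] [0.7786 0.0648 0.1078]
(329, 122) [ 0.7305 -0.1691  0.11  ] [ 0.7736 -0.1906 -0.0012]
(327, 223) [ 0.5348 -0.1264  0.11  ] [ 0.5516 -0.142   0.0001]
(199, 219) [0.5833 0.1074 0.11  ] [0.5867 0.1097 0.0939]
(205, 280) [0.4714 0.1152 0.089 ] [0.4714 0.1151 0.0899]
(313, 285) [ 0.4279 -0.0811  0.089 ] [ 0.4278 -0.0809  0.0914]
(199, 222) [0.5785 0.1088 0.106 ] [0.5817 0.111  0.0904]
(137, 330) [0.4036 0.2448 0.106 ] [0.4035 0.25   0.0887]
(274, 168) [ 0.6489 -0.0462  0.1365] [ 0.6496 -0.0463  0.1343]
-0.0001390113130040816
top [  198   118   131   107 11017] 0.11027521639302713 ((0.6581385135650635, -0.028628483414649963), (0.2403915971517563, 0.2012081891298294), 77.30997467041016) 
 [[ 0.5336 -0.1238]
 [ 0.7299 -0.168 ]
 [ 0.7827  0.0665]
 [ 0.5864  0.1107]]
board [204 276 110  12 723] 0.08869681666879631 ((0.4521086513996124, 0.01753123104572296), (0.20380699634552002, 0.01218748465180397), 77.33209991455078) 
 [[ 0.4238 -0.0806]
 [ 0.4357 -0.0832]
 [ 0.4804  0.1156]
 [ 0.4685  0.1183]]
door [127 225  67 109 986] 0.10550242400230304 ((0.4913496673107
[... 334 characters left out ...]
]
 [ 0.6737 -0.0562]
 [ 0.6756 -0.0451]
 [ 0.633  -0.0377]]
plate [ 250  145   50   48 1326] 0.11447498785686341 ((0.6553054451942444, -0.04827557131648064), (0.09386800974607468, 0.0930180624127388), 80.44834899902344) 
 [[ 0.6017 -0.0868]
 [ 0.6934 -0.1023]
 [ 0.709  -0.0097]
 [ 0.6172  0.0057]]
jar [ 0.4082 -0.153   0.1402] [ 0.7032 -0.0091  0.9408] [ 0.6792 -0.1318  0.1693]
tin [ 0.3469 -0.2063  0.0604] [ 0.409  -0.0091  0.9408] [ 0.3784 -0.1733  0.0833]
bottle [ 0.4082 -0.0091  0.0604] [0.7524 0.1656 0.9408] [0.7164 0.1328 0.1058]
tape [ 0.4082 -0.0091  0.0121] [0.6871 0.2234 0.9408] [0.629  0.1683 0.0477]
pot [ 0.4082 -0.2317  0.0701] [ 0.4994 -0.0091  0.9408] [ 0.465  -0.1975  0.1211]
```

```bash
cat >> h.py <<'E'
from scipy.spatial.transform import Rotation as Ro
O=np.array([.6581,-.0286]); YAW=-.2215
C=np.array([[np.cos(YAW),-np.sin(YAW)],[np.sin(YAW),np.cos(YAW)]])
def go(x,y,z):  # delta (cm, tool axes) to a cabinet-frame TCP target (mm), plus wz to align tool y with cabinet y
    s=monitor.get_obs(); R=Ro.from_quat(s["tool_rot"])
    w=np.r_[O+C@np.array([x,y])/1000,z/1000]-s["eef_pos"]
    ty=R.as_matrix()[:,1]; e=np.arctan2(ty[1],ty[0])-np.pi/2-YAW
    print("target",(x,y,z),"d cm",(R.inv().apply(w)*100).round(2),"wz",round(e,3))
def st():
    s=monitor.get_obs(); c=C.T@(s["eef_pos"][:2]-O)*1000
    print("t",s["clock"],"cab",c.round(1),"z",(s["eef_pos"][2]*1000).round(1),"F cab",(C.T@s["ft_force"][:2]).round(2),s["ft_force"][2].round(2),"w",s["grip_width"].round(4),"j",s["joint_pos"].round(2))
E
python3 - <<'E'
from h import *
st(); go(0,-65,230); go(0,-65,124)
P=cloud("top",np.load("pics/top0.npy"))
q=P[120:160,300:335].reshape(-1,3);q=q[(q[:,2]>.145)&(q[:,2]<.2)]
print("jar",C.T@(((q.min(0)+q.max(0))/2)[:2]-O),q[:,2].mean())
# tab top by two views (height check)
print(two((274,168),(278,221)))
E
```

```text
Traceback (most recent call last):
  File "h.py", line 29, in st
    print("t",s["clock"],"cab",c.round(1),"z",(s["eef_pos"][2]*1000).round(1),"F cab",(C.T@s["ft_force"][:2]).round(2),s["ft_force"][2].round(2),"w",s["grip_width"].round(4),"j",s["joint_pos"].round(2))
                                                                                                                                                     ^^^^^^^^^^^^^^^^^^^^^
AttributeError: 'float' object has no attribute 'round'
```

```bash
sed -i 's/s\["grip_width"\].round(4)/round(s["grip_width"],4)/' h.py
python3 - <<'E'
from h import *
st(); go(0,-65,230); go(0,-65,124)
P=cloud("top",np.load("pics/top0.npy"))
q=P[120:160,300:335].reshape(-1,3);q=q[(q[:,2]>.145)&(q[:,2]<.2)]
print("jar",C.T@(((q.min(0)+q.max(0))/2)[:2]-O),q[:,2].mean())
print(two((274,168),(278,221)))
E
```

```text
t 0.1 cab [-615.2  381.7] z 230.5 F cab [-0.5  -0.83] -0.57 w 0.0856 j [ 1.28  0.24  0.    1.34 -0.    1.57]
target (0, -65, 230) d cm [-64.35 -40.49   0.13] wz -0.066
target (0, -65, 124) d cm [-64.35 -40.47  10.73] wz -0.066
jar [ 0.04894692 -0.09730602] 0.1588445567461931
(array([ 0.6480382 , -0.04452696,  0.14111039]), np.float64(0.0030583466208350383))
```

>>> arm_command(
  increments=[
    {"dx":-6,"dy":-4,"wz":-0.066,"grip":0},
    {"dx":-10,"dy":-6.3,"wz":-0.066,"grip":0},
    {"dx":-14,"dy":-8.8,"wz":-0.066,"grip":0},
    {"dx":-18,"dy":-11.3,"wz":-0.066,"grip":0},
    {"dx":-22,"dy":-13.8,"wz":-0.066,"grip":0},
    {"dx":-26,"dy":-16.3,"wz":-0.066,"grip":0},
    {"dx":-30,"dy":-18.8,"wz":-0.066,"grip":0},
    {"dx":-34,"dy":-21.4,"wz":-0.066,"grip":0},
    {"dx":-38,"dy":-23.9,"wz":-0.066,"grip":0},
    {"dx":-42,"dy":-26.4,"wz":-0.066,"grip":0},
  ],
)

```text
validation failed for argument at $.in...
```

```bash
python3 -c "
from h import *
st(); go(0,-65,190); go(0,-65,124)"
```

```text
t 0.1 cab [-615.2  381.7] z 230.5 F cab [-0.5  -0.83] -0.57 w 0.0856 j [ 1.28  0.24  0.    1.34 -0.    1.57]
target (0, -65, 190) d cm [-64.35 -40.48   4.13] wz -0.066
target (0, -65, 124) d cm [-64.35 -40.47  10.73] wz -0.066
```

>>> arm_command(
  increments=[
    {"dx":-4,"dy":-2.5,"dz":0,"wx":0,"wy":0,"wz":-0.066,"grip":0},
    {"dx":-8,"dy":-5,"dz":0,"wx":0,"wy":0,"wz":-0.066,"grip":0},
  ],
)

```text
clock: 0.3
eef_pos: [0.2043, 0.4083, 0.2305]
tool_rot: [0.108, 0.994, -0.001, -0.0]
ft_force: [2.2, 0.7, 0.5]
grip_width: 0.059
grasp_force: 0.0
```

```bash
python3 -c "
from h import *
st(); go(0,-65,190); go(0,-65,124)"
```

```text
t 0.3 cab [-538.7  326.5] z 230.5 F cab [2.04 1.17] 0.51 w 0.059 j [ 1.11  0.16 -0.1   1.31 -0.    1.32]
target (0, -65, 190) d cm [-53.7  -39.38   4.1 ] wz 0.004
target (0, -65, 124) d cm [-53.7  -39.37  10.7 ] wz 0.004
```

>>> arm_command(
  increments=[
    {"dx":-4,"dy":-3,"dz":0,"wx":0,"wy":0,"wz":0,"grip":0},
    {"dx":-8,"dy":-6,"dz":0,"wx":0,"wy":0,"wz":0,"grip":0},
    {"dx":-12,"dy":-9,"dz":0,"wx":0,"wy":0,"wz":0,"grip":0},
    {"dx":-16,"dy":-12,"dz":0,"wx":0,"wy":0,"wz":0,"grip":0},
    {"dx":-20,"dy":-15,"dz":0,"wx":0,"wy":0,"wz":0,"grip":0},
    {"dx":-24,"dy":-18,"dz":0,"wx":0,"wy":0,"wz":0,"grip":0},
    {"dx":-28,"dy":-21,"dz":0,"wx":0,"wy":0,"wz":0,"grip":0},
    {"dx":-32,"dy":-24,"dz":0,"wx":0,"wy":0,"wz":0,"grip":0},
    {"dx":-36,"dy":-27,"dz":0,"wx":0,"wy":0,"wz":0,"grip":0},
    {"dx":-40,"dy":-30,"dz":0,"wx":0,"wy":0,"wz":0,"grip":0},
  ],
)

```text
clock: 1.3
eef_pos: [0.5294, 0.0262, 0.2309]
tool_rot: [0.111, 0.994, 0.0, -0.0]
ft_force: [1.2, 1.2, -0.4]
grip_width: -0.0003
grasp_force: 0.0
```

```bash
python3 -c "
from h import *
st(); go(0,-65,190); go(0,-65,124)"
```

```text
t 1.3 cab [-137.6   25.2] z 230.9 F cab [0.93 1.46] -0.4 w -0.0003 j [0.05 0.3  0.09 1.36 0.   0.27]
target (0, -65, 190) d cm [-13.77  -9.01   4.08] wz -0.001
target (0, -65, 124) d cm [-13.77  -9.01  10.68] wz -0.001
```

>>> arm_command(
  increments=[
    {"dx":-4,"dy":-3,"dz":0,"wx":0,"wy":0,"wz":0,"grip":0},
    {"dx":-8,"dy":-6,"dz":0.5,"wx":0,"wy":0,"wz":0,"grip":0},
    {"dx":-11.5,"dy":-8,"dz":2,"wx":0,"wy":0,"wz":0,"grip":0},
    {"dx":-13.8,"dy":-9,"dz":4,"wx":0,"wy":0,"wz":0,"grip":0},
    {"dx":-13.8,"dy":-9,"dz":6,"wx":0,"wy":0,"wz":0,"grip":0},
    {"dx":-13.8,"dy":-9,"dz":8,"wx":0,"wy":0,"wz":0,"grip":0},
    {"dx":-13.8,"dy":-9,"dz":9.5,"wx":0,"wy":0,"wz":0,"grip":0},
    {"dx":-13.8,"dy":-9,"dz":10.5,"wx":0,"wy":0,"wz":0,"grip":0},
    {"dx":-13.8,"dy":-9,"dz":10.7,"wx":0,"wy":0,"wz":0,"grip":0},
    {"dx":-13.8,"dy":-9,"dz":10.7,"wx":0,"wy":0,"wz":0,"grip":0},
  ],
)

```text
clock: 2.3
eef_pos: [0.6434, -0.0899, 0.1242]
tool_rot: [0.111, 0.994, 0.0, -0.0]
ft_force: [-0.3, -0.0, 0.0]
grip_width: -0.0002
grasp_force: 0.0
```

```bash
python3 -c "
from h import *
st()
for n in('top','scene'):
    p,d=viewer.camera(n); cv2.imwrite('pics/%s1.png'%n,cv2.resize(p[90:260,150:430,::-1],None,fx=2.5,fy=2.5))
"
```

```text
t 2.3 cab [ -0.9 -63.1] z 124.2 F cab [-0.31 -0.08] 0.04 w -0.0002 j [-0.14  0.6   0.27  1.24  0.    0.08]
```

View pics/scene1.png

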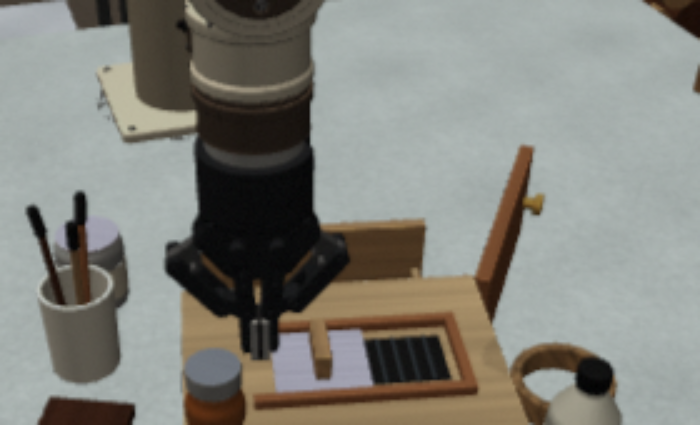

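The picture shows the shut fingers at (262,340), just right of the tab at (320,350). They are clear of the jar, and I push the vent to the left.

>>> arm_command(
  increments=[
    {"dx":0,"dy":0.8,"dz":0,"wx":0,"wy":0,"wz":0,"grip":0},
    {"dx":0,"dy":1.6,"dz":0,"wx":0,"wy":0,"wz":0,"grip":0},
    {"dx":0,"dy":2.2,"dz":0,"wx":0,"wy":0,"wz":0,"grip":0},
    {"dx":0,"dy":2.8,"dz":0,"wx":0,"wy":0,"wz":0,"grip":0},
    {"dx":0,"dy":3.4,"dz":0,"wx":0,"wy":0,"wz":0,"grip":0},
    {"dx":0,"dy":4.0,"dz":0,"wx":0,"wy":0,"wz":0,"grip":0},
    {"dx":0,"dy":4.6,"dz":0,"wx":0,"wy":0,"wz":0,"grip":0},
    {"dx":0,"dy":5.2,"dz":0,"wx":0,"wy":0,"wz":0,"grip":0},
    {"dx":0,"dy":5.8,"dz":0,"wx":0,"wy":0,"wz":0,"grip":0},
    {"dx":0,"dy":6.4,"dz":0,"wx":0,"wy":0,"wz":0,"grip":0},
  ],
)

```text
clock: 3.4
eef_pos: [0.6577, -0.0272, 0.1243]
tool_rot: [0.111, 0.994, -0.0, 0.0]
ft_force: [0.2, -1.2, 0.9]
grip_width: -0.0003
grasp_force: 0.9
```

>>> arm_command(
  increments=[
    {"dx":0,"dy":0.5,"dz":0,"wx":0,"wy":0,"wz":0,"grip":0},
    {"dx":0,"dy":0.9,"dz":0,"wx":0,"wy":0,"wz":0,"grip":0},
    {"dx":0,"dy":1.2,"dz":0,"wx":0,"wy":0,"wz":0,"grip":0},
    {"dx":0,"dy":1.5,"dz":0,"wx":0,"wy":0,"wz":0,"grip":0},
    {"dx":0,"dy":1.7,"dz":0,"wx":0,"wy":0,"wz":0,"grip":0},
    {"dx":0,"dy":1.9,"dz":0,"wx":0,"wy":0,"wz":0,"grip":0},
  ],
)

```text
clock: 4.0
eef_pos: [0.6618, -0.009, 0.1243]
tool_rot: [0.111, 0.994, -0.0, 0.0]
ft_force: [0.9, -1.8, 1.4]
grip_width: -0.0
grasp_force: 0.8
```

```bash
python3 -c "
from h import *
st()"
```

```text
t 4.0 cab [-0.7 19.9] z 124.3 F cab [ 1.31 -1.57] 1.36 w -0.0 j [-0.01  0.62  0.31  1.26 -0.    0.21]
```

>>> arm_command(
  increments=[
    {"dx":0,"dy":0.2,"dz":0,"wx":0,"wy":0,"wz":0,"grip":0},
    {"dx":0,"dy":0.4,"dz":0,"wx":0,"wy":0,"wz":0,"grip":0},
    {"dx":0,"dy":0.6,"dz":0,"wx":0,"wy":0,"wz":0,"grip":0},
    {"dx":0,"dy":0.7,"dz":0,"wx":0,"wy":0,"wz":0,"grip":0},
  ],
)

```text
clock: 4.4
eef_pos: [0.6631, -0.003, 0.1243]
tool_rot: [0.111, 0.994, -0.001, -0.0]
ft_force: [-0.6, -5.5, 2.1]
grip_width: 0.0002
grasp_force: 2.9
```

>>> arm_command(
  increments=[
    {"dx":0,"dy":0.1,"dz":0,"wx":0,"wy":0,"wz":0,"grip":0},
    {"dx":0,"dy":0.2,"dz":0,"wx":0,"wy":0,"wz":0,"grip":0},
  ],
)

```text
clock: 4.6
eef_pos: [0.6631, -0.0029, 0.1243]
tool_rot: [0.112, 0.994, -0.002, -0.0]
ft_force: [-1.8, -9.1, 2.7]
grip_width: -0.0003
grasp_force: 4.9
```

>>> arm_command(
  increments=[
    {"dx":0,"dy":0.1,"dz":0,"wx":0,"wy":0,"wz":0,"grip":0},
    {"dx":0,"dy":0.2,"dz":0,"wx":0,"wy":0,"wz":0,"grip":0},
  ],
)

```text
clock: 4.8
eef_pos: [0.6632, -0.0027, 0.1244]
tool_rot: [0.112, 0.994, -0.004, -0.001]
ft_force: [-1.9, -13.8, 2.8]
grip_width: 0.0001
grasp_force: 6.9
```

```bash
python3 -c "
from h import *
st()"
```

```text
t 4.8 cab [-0.7 26.4] z 124.4 F cab [  1.16 -13.86] 2.8 w 0.0001 j [-0.    0.63  0.32  1.26 -0.01  0.22]
```

The vent is on its stop, with the force rising to 14 N and no further motion. I back off, lift and go in front of the tray.

>>> arm_command(
  increments=[
    {"dx":0,"dy":-1.0,"dz":0,"wx":0,"wy":0,"wz":0,"grip":0},
    {"dx":0,"dy":-2.5,"dz":0,"wx":0,"wy":0,"wz":0,"grip":0},
    {"dx":0,"dy":-3,"dz":-2,"wx":0,"wy":0,"wz":0,"grip":0},
    {"dx":0,"dy":-3,"dz":-5,"wx":0,"wy":0,"wz":0,"grip":0},
    {"dx":4,"dy":-3,"dz":-7.5,"wx":0,"wy":0,"wz":0,"grip":0},
    {"dx":8,"dy":-3,"dz":-8,"wx":0,"wy":0,"wz":0,"grip":0},
    {"dx":12,"dy":-3,"dz":-8,"wx":0,"wy":0,"wz":0,"grip":0},
    {"dx":16,"dy":-3,"dz":-8,"wx":0,"wy":0,"wz":0,"grip":0},
    {"dx":20,"dy":-3,"dz":-8,"wx":0,"wy":0,"wz":0,"grip":0},
    {"dx":24,"dy":-3,"dz":-8,"wx":0,"wy":0,"wz":0,"grip":0},
  ],
)

```text
clock: 5.8
eef_pos: [0.4214, 0.0256, 0.2041]
tool_rot: [0.111, 0.994, 0.001, -0.0]
ft_force: [-0.0, 0.6, 0.7]
grip_width: -0.0002
grasp_force: 0.0
```

```bash
python3 -c "
from h import *
st(); go(-280,0,60)
p,d=viewer.camera('top'); P=cloud('top',d); Z=P[...,2]
r=np.zeros(Z.shape,bool); r[140:195,215:300]=1
q=P[r&(Z>.128)&(Z<.145)]; c=(q[:,:2]-O)@C; print('tab',c.min(0),c.max(0),len(q))
"
```

```text
t 5.8 cab [-242.8    0.9] z 204.1 F cab [-0.15  0.54] 0.66 w -0.0002 j [ 0.06  0.1  -0.24  1.23  0.    0.28]
target (-280, 0, 60) d cm [ 3.71 -0.11 14.41] wz -0.0
tab [-0.02235064  0.03879413] [0.02133452 0.05073991] 157
```

>>> arm_command(
  increments=[
    {"dx":3,"dy":0,"dz":0,"wx":0,"wy":0,"wz":0,"grip":0},
    {"dx":3.7,"dy":0,"dz":3,"wx":0,"wy":0,"wz":0,"grip":0},
    {"dx":3.7,"dy":0,"dz":6,"wx":0,"wy":0,"wz":0,"grip":0},
    {"dx":3.7,"dy":0,"dz":9,"wx":0,"wy":0,"wz":0,"grip":0},
    {"dx":3.7,"dy":0,"dz":12,"wx":0,"wy":0,"wz":0,"grip":0},
    {"dx":3.7,"dy":0,"dz":14,"wx":0,"wy":0,"wz":0,"grip":0},
    {"dx":3.7,"dy":0,"dz":14.4,"wx":0,"wy":0,"wz":0,"grip":0},
    {"dx":2.2,"dy":0,"dz":14.4,"wx":0,"wy":0,"wz":0,"grip":0},
    {"dx":1.2,"dy":0,"dz":14.4,"wx":0,"wy":0,"wz":0,"grip":0},
    {"dx":0.6,"dy":0,"dz":14.4,"wx":0,"wy":0,"wz":0,"grip":0},
  ],
)

```text
clock: 6.85
eef_pos: [0.4195, 0.0265, 0.0613]
tool_rot: [0.111, 0.994, 0.0, 0.001]
ft_force: [0.3, -0.4, 0.5]
grip_width: 0.0002
grasp_force: 0.0
```

>>> arm_command(
  increments=[
    {"dx":-0.5,"dy":0,"dz":0,"wx":0,"wy":0,"wz":0,"grip":0},
    {"dx":-1.0,"dy":0,"dz":0,"wx":0,"wy":0,"wz":0,"grip":0},
    {"dx":-1.6,"dy":0,"dz":0,"wx":0,"wy":0,"wz":0,"grip":0},
    {"dx":-2.2,"dy":0,"dz":0,"wx":0,"wy":0,"wz":0,"grip":0},
    {"dx":-2.8,"dy":0,"dz":0,"wx":0,"wy":0,"wz":0,"grip":0},
    {"dx":-3.4,"dy":0,"dz":0,"wx":0,"wy":0,"wz":0,"grip":0},
    {"dx":-4.0,"dy":0,"dz":0,"wx":0,"wy":0,"wz":0,"grip":0},
    {"dx":-4.6,"dy":0,"dz":0,"wx":0,"wy":0,"wz":0,"grip":0},
    {"dx":-5.2,"dy":0,"dz":0,"wx":0,"wy":0,"wz":0,"grip":0},
    {"dx":-5.8,"dy":0,"dz":0,"wx":0,"wy":0,"wz":0,"grip":0},
  ],
)

```text
clock: 7.85
eef_pos: [0.4744, 0.0137, 0.0602]
tool_rot: [0.111, 0.994, -0.0, -0.0]
ft_force: [-2.7, 1.1, 0.6]
grip_width: -0.0001
grasp_force: 1.4
```

```bash
python3 -c "
from h import *
st(); go(-112,0,60)"
```

```text
t 7.85 cab [-188.5    0.9] z 60.2 F cab [-2.87  0.49] 0.56 w -0.0001 j [ 0.03  0.34 -0.34  0.89  0.    0.25]
target (-112, 0, 60) d cm [-7.65 -0.09  0.01] wz -0.0
```

>>> arm_command(
  increments=[
    {"dx":-0.6,"dy":0,"dz":0,"wx":0,"wy":0,"wz":0,"grip":0},
    {"dx":-1.2,"dy":0,"dz":0,"wx":0,"wy":0,"wz":0,"grip":0},
    {"dx":-1.8,"dy":0,"dz":0,"wx":0,"wy":0,"wz":0,"grip":0},
    {"dx":-2.4,"dy":0,"dz":0,"wx":0,"wy":0,"wz":0,"grip":0},
    {"dx":-3.0,"dy":0,"dz":0,"wx":0,"wy":0,"wz":0,"grip":0},
    {"dx":-3.6,"dy":0,"dz":0,"wx":0,"wy":0,"wz":0,"grip":0},
    {"dx":-4.2,"dy":0,"dz":0,"wx":0,"wy":0,"wz":0,"grip":0},
    {"dx":-4.8,"dy":0,"dz":0,"wx":0,"wy":0,"wz":0,"grip":0},
    {"dx":-5.4,"dy":0,"dz":0,"wx":0,"wy":0,"wz":0,"grip":0},
    {"dx":-6.0,"dy":0,"dz":0,"wx":0,"wy":0,"wz":0,"grip":0},
  ],
)

```text
clock: 8.85
eef_pos: [0.533, 0.0005, 0.0602]
tool_rot: [0.111, 0.994, -0.0, -0.0]
ft_force: [-3.6, 0.6, -0.6]
grip_width: -0.0
grasp_force: 1.4
```

>>> arm_command(
  increments=[
    {"dx":-0.4,"dy":0,"dz":0,"wx":0,"wy":0,"wz":0,"grip":0},
    {"dx":-0.7,"dy":0,"dz":0,"wx":0,"wy":0,"wz":0,"grip":0},
    {"dx":-1.0,"dy":0,"dz":0,"wx":0,"wy":0,"wz":0,"grip":0},
    {"dx":-1.2,"dy":0,"dz":0,"wx":0,"wy":0,"wz":0,"grip":0},
    {"dx":-1.4,"dy":0,"dz":0,"wx":0,"wy":0,"wz":0,"grip":0},
  ],
)

```text
clock: 9.35
eef_pos: [0.5463, -0.0025, 0.0603]
tool_rot: [0.111, 0.994, -0.0, -0.0]
ft_force: [-3.1, 1.2, -0.6]
grip_width: 0.0001
grasp_force: 1.3
```

```bash
python3 -c "
from h import *
st(); go(-112,0,60)"
```

```text
t 9.35 cab [-114.8    0.9] z 60.3 F cab [-3.31  0.46] -0.62 w 0.0001 j [-0.    0.46 -0.14  0.96 -0.    0.22]
target (-112, 0, 60) d cm [-0.28 -0.09  0.03] wz -0.0
```

>>> arm_command(
  increments=[
    {"dx":-0.2,"dy":0,"dz":0,"wx":0,"wy":0,"wz":0,"grip":0},
    {"dx":-0.4,"dy":0,"dz":0,"wx":0,"wy":0,"wz":0,"grip":0},
  ],
)

```text
clock: 9.55
eef_pos: [0.5476, -0.0029, 0.0601]
tool_rot: [0.11, 0.994, 0.0, -0.003]
ft_force: [-12.6, 2.9, 5.2]
grip_width: 0.0001
grasp_force: 0.0
```

>>> arm_command(
  increments=[
    {"dx":-0.2,"dy":0,"dz":0,"wx":0,"wy":0,"wz":0,"grip":0},
    {"dx":-0.3,"dy":0,"dz":0,"wx":0,"wy":0,"wz":0,"grip":0},
  ],
)

```text
clock: 9.75
eef_pos: [0.5473, -0.003, 0.0594]
tool_rot: [0.11, 0.994, 0.0, -0.006]
ft_force: [-16.9, 4.7, 7.3]
grip_width: -0.0002
grasp_force: 0.0
```

>>> arm_command(
  increments=[
    {"dx":-0.15,"dy":0,"dz":0,"wx":0,"wy":0,"wz":0,"grip":0},
    {"dx":-0.15,"dy":0,"dz":0,"wx":0,"wy":0,"wz":0,"grip":0},
  ],
)

```text
clock: 9.95
eef_pos: [0.5471, -0.0031, 0.0589]
tool_rot: [0.11, 0.994, 0.0, -0.007]
ft_force: [-19.1, 4.3, 7.3]
grip_width: 0.0002
grasp_force: 0.0
```

```bash
python3 -c "
from h import *
st(); go(-140,0,60)"
```

```text
t 9.95 cab [-113.9    0.5] z 58.9 F cab [-19.56  -0.  ] 7.34 w 0.0002 j [-0.01  0.48 -0.13  0.98  0.    0.21]
target (-140, 0, 60) d cm [ 2.61 -0.05 -0.07] wz 0.001
```

The tray is at its stop, with 19 N and no further motion. I back away, lift and check.

>>> arm_command(
  increments=[
    {"dx":1.0,"dy":0,"dz":0,"wx":0,"wy":0,"wz":0,"grip":0},
    {"dx":3.5,"dy":0,"dz":0,"wx":0,"wy":0,"wz":0,"grip":0},
    {"dx":7,"dy":0,"dz":0,"wx":0,"wy":0,"wz":0,"grip":0},
    {"dx":9,"dy":0,"dz":-3,"wx":0,"wy":0,"wz":0,"grip":0},
    {"dx":9,"dy":0,"dz":-7,"wx":0,"wy":0,"wz":0,"grip":0},
    {"dx":9,"dy":0,"dz":-11,"wx":0,"wy":0,"wz":0,"grip":0},
    {"dx":9,"dy":3,"dz":-13,"wx":0,"wy":0,"wz":0,"grip":0},
    {"dx":9,"dy":7,"dz":-13,"wx":0,"wy":0,"wz":0,"grip":0},
    {"dx":9,"dy":11,"dz":-13,"wx":0,"wy":0,"wz":0,"grip":0},
    {"dx":9,"dy":15,"dz":-13,"wx":0,"wy":0,"wz":0,"grip":0},
  ],
)

```text
clock: 10.95
eef_pos: [0.502, 0.1634, 0.1921]
tool_rot: [0.111, 0.994, 0.001, 0.003]
ft_force: [0.1, 0.7, -0.2]
grip_width: -0.0001
grasp_force: 0.0
```

```bash
python3 -c "
from h import *
st(); go(-202,233,200); go(-202,233,75)
p,d=viewer.camera('top'); P=cloud('top',d); cv2.imwrite('pics/top2.png',p[:,:,::-1])
Z=P[...,2]; r=np.zeros(Z.shape,bool); r[205:250,200:330]=1
q=P[r&(Z>.084)&(Z<.094)]; c=(q[:,:2]-O)@C; print('board',np.percentile(c,[2,50,98],axis=0),len(q))
for i in range(21):
    a=2.0-.1*i; n=np.array([-np.cos(a),np.sin(a)]); u=np.array([-np.sin(a),-np.cos(a)])
    print(round(a,1),(np.array([-100,120])+140*u+28*n).round())
"
```

```text
t 10.95 cab [-194.4  153. ] z 192.1 F cab [-0.07  0.68] -0.17 w -0.0001 j [ 0.32  0.31 -0.    1.25 -0.    0.54]
target (-202, 233, 200) d cm [ 0.76  8.   -0.78] wz -0.001
target (-202, 233, 75) d cm [ 0.83  7.97 11.72] wz -0.001
board [[-0.10273355 -0.10823853]
 [-0.10069102 -0.00073205]
 [-0.09808389  0.10937247]] 295
2.0 [-216.  204.]
1.9 [-223.  192.]
1.8 [-230.  179.]
1.7 [-235.  166.]
1.6 [-239.  152.]
1.5 [-242.  138.]
1.4 [-243.  124.]
1.3 [-242.  110.]
1.2 [-241.   95.]
1.1 [-237.   81.]
1.0 [-233.   68.]
0.9 [-227.   55.]
0.8 [-220.   43.]
0.7 [-212.   31.]
0.6 [-202.   20.]
0.5 [-192.   11.]
0.4 [-180.    2.]
0.3 [-168.   -5.]
0.2 [-155.  -12.]
0.1 [-142.  -17.]
0.0 [-128.  -20.]
```

View pics/top2.png

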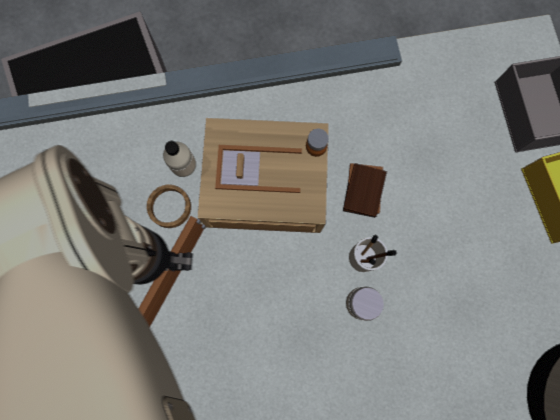

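The picture shows the tray board flush with the cabinet front at (262,227), the vent grille covered at (240,168), the bystanders in place and the door still open at (175,270). I now go round to the door's outer side.

>>> arm_command(
  increments=[
    {"dx":0.3,"dy":4,"dz":-0.8,"wx":0,"wy":0,"wz":0,"grip":0},
    {"dx":0.8,"dy":8,"dz":-0.8,"wx":0,"wy":0,"wz":0,"grip":0},
    {"dx":0.8,"dy":9,"dz":-0.8,"wx":0,"wy":0,"wz":0,"grip":0},
    {"dx":0.8,"dy":9,"dz":2,"wx":0,"wy":0,"wz":0,"grip":0},
    {"dx":0.8,"dy":9,"dz":5,"wx":0,"wy":0,"wz":0,"grip":0},
    {"dx":0.8,"dy":9,"dz":8,"wx":0,"wy":0,"wz":0,"grip":0},
    {"dx":0.8,"dy":9,"dz":10.5,"wx":0,"wy":0,"wz":0,"grip":0},
    {"dx":0.8,"dy":9,"dz":11.7,"wx":0,"wy":0,"wz":0,"grip":0},
    {"dx":0.8,"dy":9,"dz":11.7,"wx":0,"wy":0,"wz":0,"grip":0},
  ],
)

```text
clock: 11.9
eef_pos: [0.5112, 0.2504, 0.0719]
tool_rot: [0.111, 0.994, -0.001, -0.001]
ft_force: [-0.5, -0.6, 1.3]
grip_width: 0.0004
grasp_force: 0.0
```

```bash
python3 -c "
from h import *
st(); go(-216,204,75); go(-243,124,75)"
```

```text
t 11.9 cab [-204.6  239.9] z 71.9 F cab [-0.33 -0.68] 1.31 w 0.0004 j [ 0.46  0.49 -0.06  1.02 -0.    0.68]
target (-216, 204, 75) d cm [ 1.14 -3.59 -0.3 ] wz -0.001
target (-243, 124, 75) d cm [  3.83 -11.59  -0.28] wz -0.001
```

>>> arm_command(
  increments=[
    {"dx":0.5,"dy":-1.3,"dz":-0.3,"wx":0,"wy":0,"wz":0,"grip":0},
    {"dx":0.8,"dy":-2.4,"dz":-0.3,"wx":0,"wy":0,"wz":0,"grip":0},
    {"dx":1.1,"dy":-3.2,"dz":-0.3,"wx":0,"wy":0,"wz":0,"grip":0},
    {"dx":1.4,"dy":-4.0,"dz":-0.3,"wx":0,"wy":0,"wz":0,"grip":0},
    {"dx":1.85,"dy":-4.8,"dz":-0.3,"wx":0,"wy":0,"wz":0,"grip":0},
    {"dx":2.2,"dy":-5.5,"dz":-0.3,"wx":0,"wy":0,"wz":0,"grip":0},
    {"dx":2.55,"dy":-6.1,"dz":-0.3,"wx":0,"wy":0,"wz":0,"grip":0},
    {"dx":2.8,"dy":-6.8,"dz":-0.3,"wx":0,"wy":0,"wz":0,"grip":0},
    {"dx":3.05,"dy":-7.4,"dz":-0.3,"wx":0,"wy":0,"wz":0,"grip":0},
    {"dx":3.45,"dy":-8.8,"dz":-0.3,"wx":0,"wy":0,"wz":0,"grip":0},
  ],
)

```text
clock: 12.9
eef_pos: [0.4591, 0.1732, 0.0764]
tool_rot: [0.11, 0.994, 0.0, 0.001]
ft_force: [1.4, 0.6, 0.6]
grip_width: -0.0
grasp_force: 0.7
```

```bash
python3 -c "
from h import *
st()
p,d=viewer.camera('scene'); cv2.imwrite('pics/scene3.png',cv2.resize(p[90:260,150:430,::-1],None,fx=2.5,fy=2.5))"
```

```text
t 12.9 cab [-238.4  153.2] z 76.4 F cab [1.28 0.86] 0.59 w -0.0 j [ 0.36  0.35 -0.28  0.94  0.    0.58]
```

View pics/scene3.png

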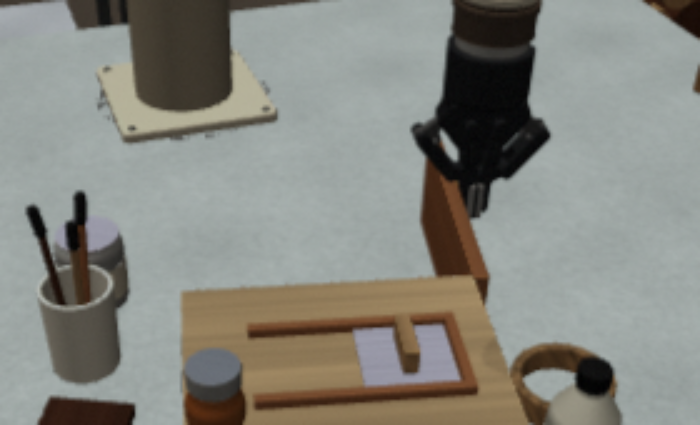

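The fingers at (477,200) are pushing the door from outside. It has followed to roughly 1.6 rad, so I continue along the arc.

>>> arm_command(
  increments=[
    {"dx":0.3,"dy":-1.4,"dz":0,"wx":0,"wy":0,"wz":0,"grip":0},
    {"dx":0.4,"dy":-2.8,"dz":0,"wx":0,"wy":0,"wz":0,"grip":0},
    {"dx":0.3,"dy":-4.2,"dz":0,"wx":0,"wy":0,"wz":0,"grip":0},
    {"dx":0.2,"dy":-5.7,"dz":0,"wx":0,"wy":0,"wz":0,"grip":0},
    {"dx":-0.2,"dy":-7.1,"dz":0,"wx":0,"wy":0,"wz":0,"grip":0},
    {"dx":-0.6,"dy":-8.4,"dz":0,"wx":0,"wy":0,"wz":0,"grip":0},
    {"dx":-1.2,"dy":-9.7,"dz":0,"wx":0,"wy":0,"wz":0,"grip":0},
    {"dx":-1.9,"dy":-10.9,"dz":0,"wx":0,"wy":0,"wz":0,"grip":0},
    {"dx":-2.7,"dy":-12.1,"dz":0,"wx":0,"wy":0,"wz":0,"grip":0},
    {"dx":-3.7,"dy":-13.2,"dz":0,"wx":0,"wy":0,"wz":0,"grip":0},
  ],
)

```text
clock: 13.95
eef_pos: [0.4653, 0.0348, 0.0761]
tool_rot: [0.111, 0.994, 0.0, -0.001]
ft_force: [-0.6, 2.2, -0.2]
grip_width: 0.0001
grasp_force: 0.7
```

```bash
python3 -c "
from h import *
st()"
```

```text
t 13.95 cab [-202.1   19.5] z 76.1 F cab [-1.03  1.99] -0.2 w 0.0001 j [ 0.07  0.31 -0.34  0.93  0.    0.3 ]
```

>>> arm_command(
  increments=[
    {"dx":-1.0,"dy":-0.9,"dz":0,"wx":0,"wy":0,"wz":0,"grip":0},
    {"dx":-2.0,"dy":-1.7,"dz":0,"wx":0,"wy":0,"wz":0,"grip":0},
    {"dx":-2.8,"dy":-2.2,"dz":0,"wx":0,"wy":0,"wz":0,"grip":0},
    {"dx":-3.5,"dy":-2.6,"dz":0,"wx":0,"wy":0,"wz":0,"grip":0},
    {"dx":-4.1,"dy":-2.9,"dz":0,"wx":0,"wy":0,"wz":0,"grip":0},
    {"dx":-4.7,"dy":-3.2,"dz":0,"wx":0,"wy":0,"wz":0,"grip":0},
    {"dx":-5.2,"dy":-3.4,"dz":0,"wx":0,"wy":0,"wz":0,"grip":0},
    {"dx":-5.7,"dy":-3.6,"dz":0,"wx":0,"wy":0,"wz":0,"grip":0},
    {"dx":-6.1,"dy":-3.7,"dz":0,"wx":0,"wy":0,"wz":0,"grip":0},
    {"dx":-6.5,"dy":-3.8,"dz":0,"wx":0,"wy":0,"wz":0,"grip":0},
  ],
)

```text
clock: 14.95
eef_pos: [0.5211, -0.0153, 0.0763]
tool_rot: [0.111, 0.994, -0.0, -0.0]
ft_force: [-1.1, 0.5, -0.2]
grip_width: 0.0001
grasp_force: 0.5
```

>>> arm_command(
  increments=[
    {"dx":-0.3,"dy":0,"dz":0,"wx":0,"wy":0,"wz":0,"grip":0},
    {"dx":-0.6,"dy":0,"dz":0,"wx":0,"wy":0,"wz":0,"grip":0},
    {"dx":-0.8,"dy":0,"dz":0,"wx":0,"wy":0,"wz":0,"grip":0},
  ],
)

```text
clock: 15.25
eef_pos: [0.5289, -0.0173, 0.0763]
tool_rot: [0.111, 0.994, -0.0, -0.0]
ft_force: [-0.4, 0.3, -0.5]
grip_width: -0.0
grasp_force: 0.5
```

>>> arm_command(
  increments=[
    {"dx":-0.2,"dy":0,"dz":0,"wx":0,"wy":0,"wz":0,"grip":0},
    {"dx":-0.3,"dy":0,"dz":0,"wx":0,"wy":0,"wz":0,"grip":0},
  ],
)

```text
clock: 15.45
eef_pos: [0.5316, -0.0177, 0.0763]
tool_rot: [0.111, 0.994, -0.0, -0.0]
ft_force: [-3.5, -0.1, 2.9]
grip_width: 0.0002
grasp_force: 1.4
```

```bash
python3 -c "
from h import *
st()"
```

```text
t 15.45 cab [-125.8  -17.2] z 76.3 F cab [-3.4  -0.87] 2.94 w 0.0002 j [-0.03  0.42 -0.17  0.99 -0.    0.19]
```

>>> arm_command(
  increments=[
    {"dx":-0.2,"dy":0,"dz":0,"wx":0,"wy":0,"wz":0,"grip":0},
    {"dx":-0.3,"dy":0,"dz":0,"wx":0,"wy":0,"wz":0,"grip":0},
  ],
)

```text
clock: 15.65
eef_pos: [0.5316, -0.0177, 0.0762]
tool_rot: [0.111, 0.994, 0.0, -0.003]
ft_force: [-10.8, 1.2, 8.3]
grip_width: -0.0001
grasp_force: 5.4
```

>>> arm_command(
  increments=[
    {"dx":-0.2,"dy":0,"dz":0,"wx":0,"wy":0,"wz":0,"grip":0},
    {"dx":-0.3,"dy":0,"dz":0,"wx":0,"wy":0,"wz":0,"grip":0},
    {"dx":-0.3,"dy":0,"dz":0,"wx":0,"wy":0,"wz":0,"grip":0},
  ],
)

```text
clock: 15.95
eef_pos: [0.5315, -0.0177, 0.0762]
tool_rot: [0.11, 0.994, 0.001, -0.006]
ft_force: [-15.8, 3.8, 12.4]
grip_width: -0.0001
grasp_force: 8.2
```

>>> arm_command(
  increments=[
    {"dx":1,"dy":0,"dz":0,"wx":0,"wy":0,"wz":0,"grip":0},
    {"dx":4,"dy":0,"dz":0,"wx":0,"wy":0,"wz":0,"grip":0},
    {"dx":7,"dy":0,"dz":0,"wx":0,"wy":0,"wz":0,"grip":0},
    {"dx":10,"dy":0,"dz":-3,"wx":0,"wy":0,"wz":0,"grip":0},
    {"dx":12,"dy":3,"dz":-7,"wx":0,"wy":0,"wz":0,"grip":0},
    {"dx":14,"dy":7,"dz":-11,"wx":0,"wy":0,"wz":0,"grip":0},
    {"dx":14,"dy":11,"dz":-13,"wx":0,"wy":0,"wz":0,"grip":0},
    {"dx":14,"dy":15,"dz":-13,"wx":0,"wy":0,"wz":0,"grip":0},
    {"dx":14,"dy":19,"dz":-13,"wx":0,"wy":0,"wz":0,"grip":0},
    {"dx":14,"dy":23,"dz":-13,"wx":0,"wy":0,"wz":0,"grip":0},
  ],
)

```text
clock: 16.95
eef_pos: [0.4525, 0.2387, 0.2074]
tool_rot: [0.11, 0.994, 0.001, 0.002]
ft_force: [0.7, -0.8, -0.2]
grip_width: 0.0003
grasp_force: 0.0
```

```bash
python3 -c "
from h import *
st()
p,d=viewer.camera('top'); P=cloud('top',d); Z=P[...,2]; cv2.imwrite('pics/top4.png',p[:,:,::-1])
r=np.zeros(Z.shape,bool); r[215:260,190:335]=1
c=np.c_[(P[r][:,:2]-O)@C,P[r][:,2]]; q=c[(c[:,2]>.102)&(c[:,0]<-.098)]
for y in np.arange(-.1,.12,.04):
    k=q[abs(q[:,1]-y)<.015]; print(round(y,2),k[:,0].min(),len(k))
"
```

```text
t 16.95 cab [-259.3  215.5] z 207.4 F cab [ 0.87 -0.67] -0.16 w 0.0003 j [ 0.49  0.27 -0.02  1.28 -0.    0.71]
-0.1 -0.11547653170286247 141
-0.06 -0.11563861272481976 148
-0.02 -0.11492856212307778 146
0.02 -0.11558596098605178 145
0.06 -0.11520917710149486 149
0.1 -0.1151647088168622 143
```

View pics/top4.png

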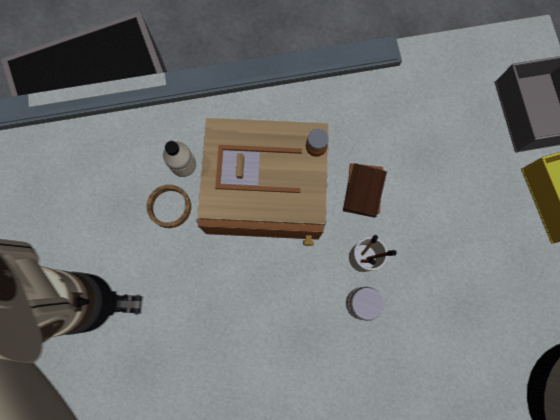

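The door is shut: its outer face lies at −115 mm along its whole width, with the knob at (308,240). The vent is covered at (240,168), the bystanders are unmoved, and the arm is clear.

```bash
python3 -c "
from workcell import job
print(job.job_done())"
```

```text
the job is handed in; nothing more can be done
None
```

The job is handed in after about 17 s: vent shut against its stop, tray pushed fully home, then the door shut over it, with the arm clear of everything and the bystanders where they stood.

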